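# Isolate the bench supply and swing out the lockout hasp

### The job

Make the bench supply safe for maintenance: turn the isolator's black bar handle clockwise (seen from above) right round to its firm OFF stop. Only then swing the steel lockout hasp out over the edge of the box as far as it goes, ready for a padlock, and let go, leaving the handle at OFF. Leave the glassware around the box where it stands.

Things in the scene. Friction and masses are not known exactly. Their poses are not given: they have to be found in the camera images.
- isolator: Grey box-shaped isolator enclosure fixed to the bench, 150 (x) by 200 (y) by 85 mm high, on a 4 mm foot plate 190 (x) by 160 (y) mm. Origin: centre of its underside, on the bench. Its z is up; yaw varies by up to 26 degrees either way; its -x side faces the robot. Handle and hasp are on its flat top: handle axis at x 0, y +45 mm; hasp pivot at x +50, y -70 mm.
- handle_grip (a point): Point on the handle's vertical turning axis, 16 mm below the top of its bar, 121 mm above the bench. The bar is black plastic, 76 mm long, 16 mm thick, 40 mm tall (97 to 137 mm above the bench); it stands on a 12 mm high, 60 mm wide round black disc that turns with it. This frame turns with the handle: its x axis runs along the bar towards the end with the white line on top.
- handle (a joint): Angle of the handle, rad. 0 = ON, bar along the box's x axis with the white-lined end away from the robot; it grows clockwise seen from above, to the firm OFF stop at 1.57, where the white-lined end points to the box's -y (to the hasp, at a black dot). It starts somewhere from 0.1 to 0.55. Steady friction of 0.12 N m; it stays where it is left.
- hasp_post (a point): Centre of the hasp's upright round dark steel post, 119 mm above the bench; the post is 12 mm thick and runs from 93 to 138 mm above the bench. It stands on the hasp, a flat dark steel bar 24 mm wide and 4 mm thick lying just over the box's top, 60 mm out from the hasp's pivot; the bar goes on to 101 mm from the pivot, with two padlock holes near its end.
- hasp_pivot (a point): Point on the hasp's vertical pivot axis, 119 mm above the bench (level with hasp_post). Fixed to the box; its axes are the box's axes.
- hasp (a joint): Angle of the hasp, rad. 0 = folded, lying on the box along its -x direction from the pivot (towards the robot); it grows anticlockwise seen from above, out over the box's -y edge, to a stop at 1.57 where the bar points along the box's -y. It starts between 0 and 0.12. Friction of 0.06 N m (1 N at the post); it stays where it is left.
- swab_jar: Loose amber glass jar, 70 mm across, 90 mm high, with swabs standing up to 140 mm, on the box's +y side. Origin: centre of its underside. To be left alone.
- dish_a_center (a point): Centre of a loose petri dish with pale yellowish agar under its lid, 94 mm across, 17 mm high, on the bench. To be left alone.
- dish_b_center (a point): Centre of another petri dish like the first, on the bench. To be left alone.
- vial: Loose small capped glass vial, 28 mm across, 50 mm high. Origin: centre of its underside. To be left alone.

How it is judged:
On the way, in this order (a step that is already met when the one before it is completed fails the run):
1. the handle is turned to its OFF stop (value of joint handle above 1.47 rad), for 0.2 s.
2. the hasp is swung right out, with the handle at OFF (value of joint hasp above 1.42 rad and value of joint handle above 1.47 rad), for 0.2 s.
At the end, for the whole second after the job is handed in: The handle is within 0.1 rad of its OFF stop (joint above 1.47), the hasp within 0.15 rad of its outer stop (joint above 1.42), both at rest, and each jar, dish and vial within 20 mm of where it stood (all of step 2 and velocity of joint handle between -0.05 and 0.05 rad/s and velocity of joint hasp between -0.05 and 0.05 rad/s and distance of each of swab_jar, dish_a_center, dish_b_center, vial from where it was at the start of the episode below 0.02 m); the robot touches nothing.
It fails at once if the hasp is swung out (past 0.4 rad) before the handle is near OFF (value of joint hasp above 0.4 rad and value of joint handle below 1.35 rad).
It fails at once if a jar, dish or vial is shifted by more than 20 mm (distance of any of swab_jar, dish_a_center, dish_b_center, vial from where it was at the start of the episode above 0.02 m).
It fails at once if the jar or the vial is tipped (angle between any of swab_jar, vial's own z axis and vertical above 0.3 rad).
It also fails if it takes over 54 s, if anything falls off the work surface, if the arm or the gripper's body presses on something with over 40 N, if the wrist force passes 120 N, or if a joint passes its speed limit or range.

### The arm

A 7-joint arm with a two-finger parallel gripper is mounted at the origin on the work surface. World frame = base frame: x ahead of the robot, y to its left, z up, the work surface at z = 0. Lengths are in m, angles in rad, forces in N, time in s.
With the tool pointing down it reaches from about 0.4 to 0.85 m from the base axis. Payload 4.5 kg.
Tool frame: the origin (TCP) lies at the very end of the fingers, on their centre line; the grasp point (between the pads) lies manip.grasp_offset behind it (manip.grasp_offset is the distance from the TCP to the grasp point, in m); z points along the fingers, y is the line along which they close (so a half turn about z gives the same grasp; the last joint's range is limited). The gripper opens to 88 mm and grips with 3 to 60 N. Pads are 18 mm wide; open, the fingers measure 123 mm over their backs; the gripper's body (75 mm by 187 mm) begins 45 mm behind the grasp point.
Start: joints at [1.381, 0.689, -0.195, 1.565, 0.157, 0.902, -0.215], TCP at [0.139, -0.609, 0.203] pointing down, gripper open.
Joint ranges: [-3.01, 3.01], [-0.46, 2.08], [-1.47, 1.51], [0.13, 2.56], [-1, 4.14], [0.04, 2.09], [-2.66, 2.66]. Speed limits (rad/s): [2.57, 2.57, 3.14, 3.14, 3.14, 3.14, 3.14].

### API

Orientations are given as a rotation vector (axis times angle).
In Python, from station import manip, vision gives the robot as it stands. The module is installed in compiled form; this text tells all that it offers.
- The arm moves only by the shell command python3 -m inch 'ROWS' [FORCE]. ROWS is JSON, one flat list of numbers, 7 for each row, row after row: the shift along the tool's x, y, z in m, then the turn, a rotation vector about the tool's x, y, z in degrees, then the finger opening in m, from 0 to 0.0881. A call has 1 to 8 rows; each row shifts and turns the commanded pose from where the row before left it, along the tool's axes as they then stand; what a row does not reach is not made up. A row lasts 1/12 s, in which the tool goes at most 41.7 mm and 7.16 degrees, less where a joint would pass 70% of its speed; a pose out of reach is approached as far as the arm can. A call is refused whole if a number of a shift passes 0.0417 or a number of a turn 7.16, either way. A call with a gripper value outside its range is refused whole. The fingers move at their own pace and stop on an object; FORCE is the grip in N (left out, the last holds). Time passes only in rows, so rows that do not move let the fingers close. It gives the time, the measured TCP pose, the force, the opening and the grip force at its end, in the units of the state.
- manip.state(): the state, without advancing time (a new reading comes with each control period).
- vision.grab_frame(name): name is "scene" or "top" or "wrist"; returns a dict with "img" (480x640x3 uint8, red, green, blue), "depth" (480x640 float32, m along the optical axis (not along the pixel's ray), 0 where there is no reading), "K" (3x3 intrinsics, pixels), "R" (3x3) and "t" (3): a world point X has camera coordinates R X + t; the wrist camera has in their place "T_tool_cam" (4x4, takes a point from camera to tool coordinates, whose origin is the TCP and whose axes are the flange's). Camera axes: x right, y down, z forward; pixel columns grow to the right and rows downward; lengths in m; the calibration is good to about 2 mm. The wrist camera is an equidistant fisheye: a pixel r from the principal point sees the ray r / f radians off the axis. A picture is of the moment at which its call begins: read the wrist's pose just before it.
- manip.sign_off(): hands the job in; it is judged then, once.
Trained networks look in the newest picture that a camera, given by its name, has taken for a name from the list of things; names that differ only in an ending like _2 or _b are one class to them, and where a whole thing is asked for, a point or a joint stands for the part that bears it (a point fixed in the world has none). Each returns a list of dicts, best first, with "p" (0 to 1); they miss things now and then, are a little off and sometimes report something else, mostly with a low value. They report only what shows in the picture. A call takes as long as a camera call.
- vision.trace(camera, label): "mask" (480x640 bool, what is visible of it) and "xy" ([column, row] in pixels, amid what is visible of it).
The state is a dict: "time": time; "joint_pos": joint angles; "joint_vel": joint speeds; "joint_efforts": joint torques, N m; "tool_pos": TCP position; "ee_rot": TCP orientation; "contact_force": force on the tool from outside, world axes, zero at the start; "moment": the same for the moment, N m; "gripper_width": finger opening in m; "gripper_force": force on a finger pad.
Only numpy, scipy, OpenCV 4.12 (cv2) and the standard library are available. Lean on these libraries where they do the work, as an engineer would, in place of code of your own. Each camera call takes 0.05 s, during which the arm holds its last target. There are 200 camera calls.

## Working session

There is one attempt and no reset: what is moved stays moved. The work goes in short steps, Python scripts to look and compute and a shell command to move; the robot and the scene stay as the last step left them, time stands still between calls to the robot, and variables do not carry over. Pictures are saved under pics/ and viewed, at most 10 in all, crops included, and the job is handed in when it is done.

```bash
mkdir -p pics
cat > h.py <<'E'
import numpy as np, cv2
from scipy.spatial.transform import Rotation as Ro
from station import manip, vision
def cloud(f,mask=None):
    d=f["depth"]; m=(d>0) if mask is None else (mask&(d>0))
    v,u=np.nonzero(m); z=d[v,u]; K=f["K"]
    c=np.c_[(u-K[0,2])/K[0,0]*z,(v-K[1,2])/K[1,1]*z,z]
    return (c-f["t"])@f["R"],u,v
E
python3 - <<'E'
from h import *
s=manip.state(); print({k:np.round(v,3) for k,v in s.items()}, manip.grasp_offset)
for c in ["scene","top"]:
    f=vision.grab_frame(c); cv2.imwrite(f"pics/{c}0.png",f["img"][:,:,::-1])
    for l in ["isolator","handle_grip","hasp_post","swab_jar","dish_a_center","vial"]:
        for r in vision.trace(c,l)[:2]:
            P,_,_=cloud(f,r["mask"])
            print(c,l,round(r["p"],2),np.round(r["xy"]),len(P),np.round(np.median(P,0),3) if len(P) else "",np.round(np.percentile(P,[2,98],axis=0),3).tolist() if len(P) else "")
E
```

```text
{'time': np.float64(0.0), 'joint_pos': array([ 1.381,  0.69 , -0.195,  1.566,  0.157,  0.903, -0.215]), 'joint_vel': array([-0.001, -0.001,  0.001, -0.001, -0.001,  0.   ,  0.001]), 'joint_efforts': array([ 0.0000e+00, -5.2756e+01, -1.2670e+00, -1.5343e+01, -5.3000e-02,
        6.0000e-03,  0.0000e+00]), 'tool_pos': array([ 0.139, -0.609,  0.202]), 'ee_rot': array([-3.12 , -0.351,  0.   ]), 'contact_force': array([-0.269,  0.77 , -0.178]), 'moment': array([-0.045,  0.018, -0.004]), 'gripper_force': np.float64(0.0), 'gripper_width': np.float64(0.088)} 0.0187
scene isolator 0.95 [324. 298.] 12375 [0.601 0.108 0.084] [[0.494, -0.01, 0.003], [0.674, 0.182, 0.136]]
scene handle_grip 0.75 [354. 281.] 1300 [0.565 0.124 0.114] [[0.524, 0.1, 0.085], [0.598, 0.145, 0.138]]
scene hasp_post 0.58 [290. 252.] 815 [0.591 0.003 0.093] [[0.541, -0.021, 0.084], [0.647, 0.027, 0.137]]
scene hasp_post 0.19 [351. 282.] 1256 [0.564 0.124 0.115] [[0.525, 0.11, 0.087], [0.598, 0.145, 0.138]]
scene swab_jar 0.83 [431. 341.] 2583 [0.519 0.271 0.067] [[0.484, 0.239, 0.003], [0.549, 0.302, 0.139]]
scene dish_a_
[... 225 characters left out ...]
5. 406.] 440 [0.659 0.281 0.047] [[0.643, 0.268, 0.008], [0.666, 0.291, 0.052]]
top isolator 0.72 [290. 255.] 10370 [0.562 0.072 0.085] [[0.476, -0.026, 0.001], [0.664, 0.169, 0.137]]
top isolator 0.19 [389. 242.] 1777 [ 0.586 -0.116  0.017] [[0.545, -0.158, 0.013], [0.628, -0.075, 0.02]]
top handle_grip 0.69 [268. 255.] 973 [0.558 0.112 0.099] [[0.524, 0.09, 0.094], [0.59, 0.142, 0.139]]
top hasp_post 0.91 [329. 240.] 808 [0.59  0.003 0.093] [[0.54, -0.02, 0.09], [0.644, 0.024, 0.138]]
top dish_a_center 0.78 [390. 245.] 1796 [ 0.586 -0.117  0.017] [[0.545, -0.158, 0.008], [0.629, -0.075, 0.02]]
top vial 0.82 [187. 215.] 271 [0.649 0.274 0.048] [[0.639, 0.264, -0.001], [0.674, 0.291, 0.053]]
```

Run:
```python
from h import *
out={}
f=vision.grab_frame("top")
P,u,v=cloud(f)
iso=max(vision.trace("top","isolator"),key=lambda r:r["p"])
Q,_,_=cloud(f,iso["mask"])
# top surface rectangle
T=P[(P[:,2]>.078)&(P[:,2]<.1)&(abs(P[:,0]-.57)<.17)&(abs(P[:,1]-.08)<.15)]
r=cv2.minAreaRect((T[:,:2]).astype(np.float32)); print("rect",r,np.median(T[:,2]))
H=P[(P[:,2]>.128)&(P[:,2]<.145)&(abs(P[:,0]-.56)<.12)&(abs(P[:,1]-.08)<.13)]
bar=H[H[:,1]>.06]; post=H[H[:,1]<=.06]
rb=cv2.minAreaRect(bar[:,:2].astype(np.float32)); print("bar",rb,len(bar)); print("post",post.mean(0),len(post),post.min(0),post.max(0))
low=P[(P[:,2]>.01)&(P[:,2]<.025)&(P[:,0]>.25)&(P[:,0]<.9)]
print("dish",len(low))
for x in vision.trace("top","dish_b_center"): print(x["p"],x["xy"])
for x in vision.trace("top","swab_jar"): print("jar",x["p"],x["xy"])
img=f["img"][:,:,::-1]; cv2.imwrite("pics/t1.png",cv2.resize(img[130:370,120:440],(800,600),interpolation=cv2.INTER_CUBIC))
```

```text
Traceback (most recent call last):
ValueError: max() iterable argument is empty
```

View pics/scene0.png

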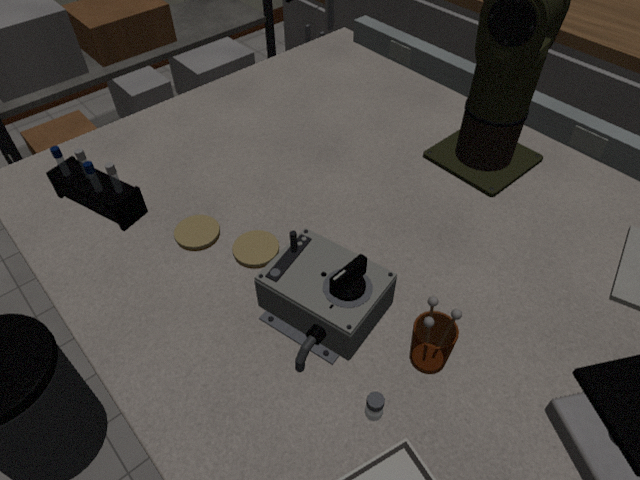

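The scene view faces the robot: box at (325,290), handle (350,280), hasp post (293,240), dishes (256,248) and (197,232), jar (433,340), vial (375,405).

Run:
```python
from h import *
f=vision.grab_frame("top")
P,u,v=cloud(f)
T=P[(P[:,2]>.078)&(P[:,2]<.1)&(abs(P[:,0]-.57)<.17)&(abs(P[:,1]-.08)<.15)]
r=cv2.minAreaRect((T[:,:2]).astype(np.float32)); print("rect",r,np.median(T[:,2]))
H=P[(P[:,2]>.128)&(P[:,2]<.145)&(abs(P[:,0]-.56)<.12)&(abs(P[:,1]-.08)<.13)]
bar=H[H[:,1]>.06]; post=H[H[:,1]<=.06]
rb=cv2.minAreaRect(bar[:,:2].astype(np.float32)); print("bar",rb,len(bar)); print("post",post.mean(0),len(post),post.min(0),post.max(0))
for l in ["dish_b_center","swab_jar"]:
  for x in vision.trace("top",l): print(l,x["p"],x["xy"],np.median(cloud(f,x["mask"])[0],0))
img=f["img"][:,:,::-1]; cv2.imwrite("pics/t1.png",cv2.resize(img[130:370,120:440],(800,600),interpolation=cv2.INTER_CUBIC))
```

```text
rect ((0.5687407851219177, 0.07233080267906189), (0.14798922836780548, 0.19864670932292938), 13.353066444396973) 0.08528611550877238
bar ((0.5581759214401245, 0.11636076122522354), (0.07503882795572281, 0.016268810257315636), 3.629467725753784) 429
post [ 0.57654383 -0.00244797  0.13695307] 44 [ 0.57112745 -0.00803189  0.12818054] [0.58245481 0.00232794 0.14069009]
dish_b_center 0.83 [449.1, 211.5] [ 0.64895944 -0.23432665  0.0169883 ]
swab_jar 0.83 [181.6, 284.7] [0.5148583  0.2740585  0.06226444]
```

View pics/t1.png

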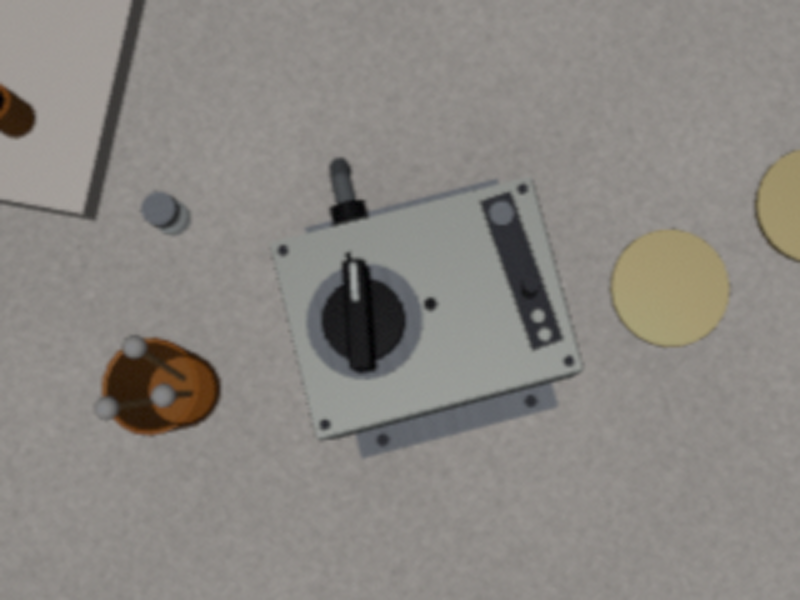

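The top crop shows the bar at (360,315), white end up (+x, slightly +y), hasp bar (520,270) with post (530,290), and dish A at (670,288). The numbers agree: yaw is 13.4°, and the axis predicted from the box, (0.558, 0.116), equals the bar centre. That gives handle ≈ 0.17 and hasp ≈ 0.075. Moving now.

```bash
python3 -m inch '[0.0328,-0.0167,0,0,0,0,0.088, 0.0328,-0.0167,0,0,0,0,0.088, 0.0328,-0.0167,0,0,0,0,0.088, 0.0328,-0.0167,0,0,0,0,0.088, 0.0328,-0.0167,0,0,0,0,0.088, 0.0328,-0.0167,0,0,0,0,0.088, 0.0328,-0.0167,0,0,0,0,0.088, 0.0328,-0.0167,0,0,0,0,0.088]' && python3 -m inch '[0.0328,-0.0167,0,0,0,0,0.088, 0.0328,-0.0167,0,0,0,0,0.088, 0.0328,-0.0167,0,0,0,0,0.088, 0.0174,-0.0358,0,0,0,0,0.088, 0.0174,-0.0358,0,0,0,0,0.088, 0.0174,-0.0358,0,0,0,0,0.088, 0.0174,-0.0358,0,0,0,0,0.088, 0.0174,-0.0358,0,0,0,0,0.088]' && python3 -m inch '[0.0174,-0.0358,0,0,0,0,0.088, 0.0174,-0.0358,0,0,0,0,0.088, 0.0174,-0.0358,0,0,0,0,0.088, 0.0174,-0.0358,0,0,0,0,0.088, 0.0174,-0.0358,0,0,0,0,0.088, 0.0174,-0.0358,0,0,0,0,0.088, 0.0174,-0.0358,0,0,0,0,0.088, 0,0,0,0,0,0,0.088]'
python3 -c "
from h import *
print(np.round(manip.state()['joint_pos'],3))"
```

```text
time: 1.62
tool_pos: [0.3662, -0.4197, 0.2031]
ee_rot: [3.122, 0.351, 0.0]
contact_force: [1.1, 0.2, 0.3]
gripper_width: 0.0879
gripper_force: 0.0
time: 2.28
tool_pos: [0.4952, -0.1546, 0.2031]
ee_rot: [3.122, 0.351, 0.001]
contact_force: [0.9, 0.5, -0.3]
gripper_width: 0.0882
gripper_force: 0.0
time: 2.95
tool_pos: [0.559, 0.1272, 0.2032]
ee_rot: [-3.111, -0.371, -0.006]
contact_force: [0.6, 0.8, -0.3]
gripper_width: 0.088
gripper_force: 0.0
[-0.236  0.615 -0.106  1.733  0.076  0.793 -1.709]
```

```bash
for i in 1; do python3 -m inch '[0,0,0,0,0,-7.1,0.088, 0,0,0,0,0,-7.1,0.088, 0,0,0,0,0,-7.1,0.088, 0,0,0,0,0,-7.1,0.088, 0,0,0,0,0,-7.1,0.088, 0,0,0,0,0,-7.1,0.088, 0,0,0,0,0,-7.1,0.088, 0,0,0,0,0,-7.1,0.088]' && python3 -m inch '[0,0,0,0,0,-7.1,0.088, 0,0,0,0,0,-7.1,0.088, 0,0,0,0,0,-7.1,0.088, 0,0,0,0,0,-7.1,0.088, 0,0,0,0,0,-7.1,0.088, 0,0,0,0,0,-7.1,0.088, 0,0,0,0,0,-7.1,0.088, 0,0,0,0,0,-7.1,0.088]' && python3 -m inch '[0,0,0,0,0,-7.1,0.088, 0,0,0,0,0,-7.1,0.088, 0,0,0,0,0,-7.1,0.088, 0,0,0,0,0,-7.1,0.088, 0,0,0,0,0,-7.1,0.088, 0,0,0,0,0,-7.1,0.088, 0,0,0,0,0,-7.1,0.088, 0,0,0,0,0,-7.1,0.088]'; python3 -m inch '[0,0,0,0,0,0,0.088]' ;done | grep -v gripper
python3 - <<'E'
from h import *
s=manip.state(); f=vision.grab_frame("wrist"); cv2.imwrite("pics/w1.png",f["img"][:,:,::-1])
R=Ro.from_rotvec(s['ee_rot']).as_matrix(); print(np.round(R,3), s['joint_pos'][6])
d=np.array([.5583,.1162,.102])-s['tool_pos']; print(np.round(R.T@d,4), "yaw x",np.degrees(np.arctan2(R[1,0],R[0,0])))
E
```

```text
time: 3.62
tool_pos: [0.558, 0.1147, 0.203]
ee_rot: [2.574, 1.801, 0.0]
contact_force: [0.3, -0.7, -0.4]
time: 4.28
tool_pos: [0.5581, 0.1146, 0.203]
ee_rot: [1.408, 2.808, -0.0]
contact_force: [0.6, 0.2, -0.8]
time: 4.95
tool_pos: [0.5581, 0.1144, 0.2029]
ee_rot: [-0.097, 3.14, -0.001]
contact_force: [-0.5, -0.5, 0.1]
time: 5.03
tool_pos: [0.558, 0.1144, 0.2026]
ee_rot: [0.092, -3.14, -0.0]
contact_force: [-0.1, -1.3, -0.3]
[[-0.998 -0.059 -0.001]
 [-0.059  0.998  0.   ]
 [ 0.001  0.    -1.   ]] 0.67708114662073
[-0.0004  0.0018  0.1006] yaw x -176.63912248958647
```

View pics/w1.png

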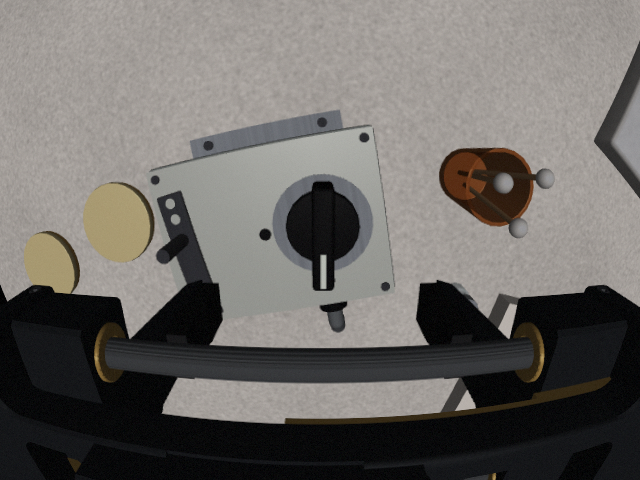

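The wrist view shows the bar centred between the open fingers and aligned with tool x, at (323,235). Descend and grip.

```bash
python3 -m inch '[0,0.0018,0.02,0,0,0,0.088, 0,0,0.025,0,0,0,0.088, 0,0,0.025,0,0,0,0.088, 0,0,0.02,0,0,0,0.088, 0,0,0.010,0,0,0,0.088, 0,0,0,0,0,0,0.088]' && python3 -m inch '[0,0,0,0,0,0,0.0, 0,0,0,0,0,0,0.0, 0,0,0,0,0,0,0.0, 0,0,0,0,0,0,0.0, 0,0,0,0,0,0,0.0, 0,0,0,0,0,0,0.0, 0,0,0,0,0,0,0.0, 0,0,0,0,0,0,0.0]' 30
```

```text
time: 5.58
tool_pos: [0.5567, 0.1158, 0.101]
ee_rot: [0.085, -3.137, 0.003]
contact_force: [0.1, 0.6, 0.4]
gripper_width: 0.088
gripper_force: 0.0
time: 6.25
tool_pos: [0.5579, 0.1167, 0.103]
ee_rot: [-0.088, 3.14, -0.0]
contact_force: [0.2, -1.5, 0.9]
gripper_width: 0.0367
gripper_force: 0.0
```

```bash
python3 -m inch '[0,0,0,0,0,0,0.0, 0,0,0,0,0,0,0.0, 0,0,0,0,0,0,0.0, 0,0,0,0,0,0,0.0, 0,0,0,0,0,0,0.0]' && python3 -m inch '[0,0,0,0,0,5,0, 0,0,0,0,0,5,0, 0,0,0,0,0,5,0, 0,0,0,0,0,5,0, 0,0,0,0,0,5,0, 0,0,0,0,0,5,0, 0,0,0,0,0,5,0, 0,0,0,0,0,5,0]'; python3 -c "
from h import *
s=manip.state();print(s['moment'],s['joint_pos'][6])"
```

```text
time: 6.67
tool_pos: [0.5579, 0.1168, 0.1029]
ee_rot: [0.088, -3.14, 0.0]
contact_force: [-0.3, 0.2, 0.0]
gripper_width: 0.0038
gripper_force: 0.0
time: 7.33
tool_pos: [0.5579, 0.1169, 0.1029]
ee_rot: [0.997, 2.979, 0.0]
contact_force: [-0.9, -0.4, 0.0]
gripper_width: 0.0
gripper_force: 0.0
[ 0.00399003 -0.15152154  0.05436277] -0.03769101015527875
```

The fingers closed to 0 without gripping anything, so I'll look.

Run:
```python
from h import *
f=vision.grab_frame("wrist"); cv2.imwrite("pics/w2.png",f["img"][:,:,::-1])
f=vision.grab_frame("scene"); cv2.imwrite("pics/s2.png",cv2.resize(f["img"][180:390,190:470,::-1],(800,600)))
```

```text
(no output)
```

View pics/w2.png

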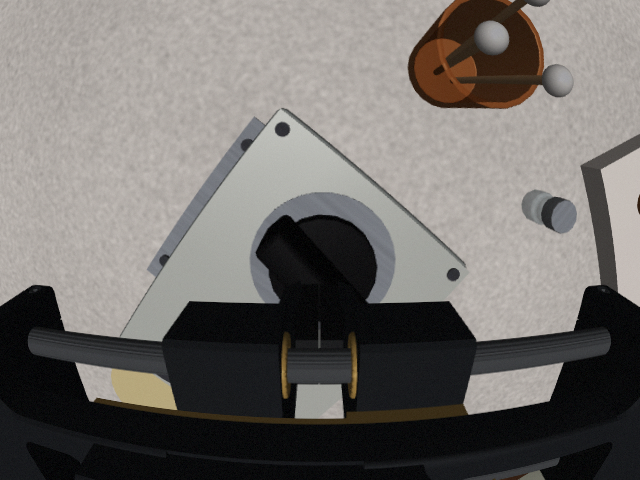

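View pics/s2.png

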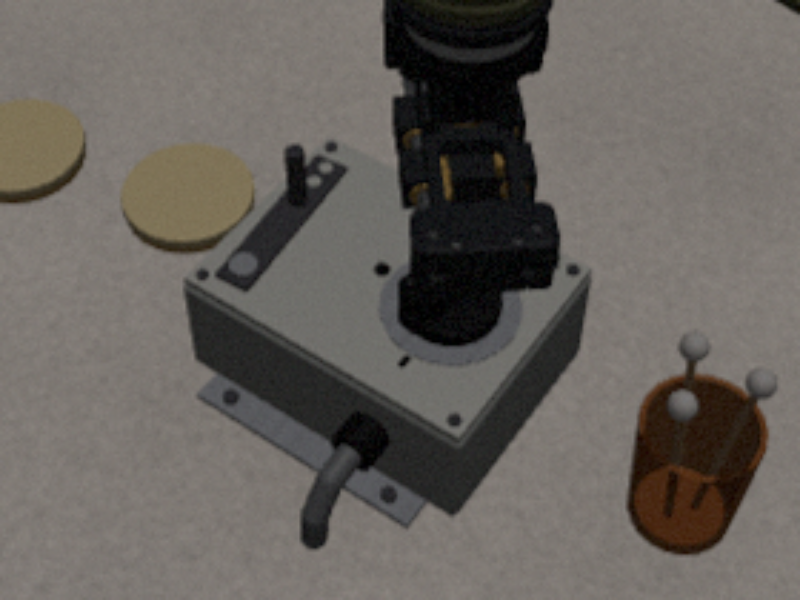

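The wrist view shows the bar still pointing its old way from (285,235) under the closed fingers at (320,300). The fingers seem to have closed off the bar, so I'll measure where it is in tool coordinates.

```bash
cat >> h.py <<'E'
def wcloud(s,f):
    K=f["K"]; d=f["depth"]; v,u=np.nonzero(d>0); z=d[v,u]
    x=(u-K[0,2])/K[0,0]; y=(v-K[1,2])/K[1,1]; r=np.hypot(x,y)+1e-9
    k=np.tan(r)/r; ok=r<1.3; c=np.c_[x*k*z,y*k*z,z]
    T=f["T_tool_cam"]; p=c@T[:3,:3].T+T[:3,3]
    R=Ro.from_rotvec(s['ee_rot']).as_matrix()
    return p[ok],(p@R.T+s['tool_pos'])[ok],u[ok],v[ok]
E
python3 - <<'E'
from h import *
s=manip.state(); f=vision.grab_frame("wrist"); p,w,u,v=wcloud(s,f)
print(np.round(f["T_tool_cam"],3),f["K"][0])
for c,r in [(285,240),(300,255),(345,240),(282,128),(453,274),(300,210),(319,310),(319,340),(250,320),(390,320),(302,300),(335,300)]:
    i=np.nonzero((u==c)&(v==r))[0]
    if len(i): print(c,r,np.round(p[i[0]],3),np.round(w[i[0]],3))
H=w[(w[:,2]>.125)&(w[:,2]<.145)&(abs(w[:,0]-.56)<.06)&(abs(w[:,1]-.116)<.06)]
print(len(H),H.mean(0),H.min(0),H.max(0))
for x in vision.trace("wrist","handle_grip"):
    print(x["p"],x["xy"]); m=x["mask"][v,u]; print(np.round(np.percentile(w[m],[3,50,97],axis=0),3))
E
```

```text
[[-0.    -0.961 -0.278  0.071]
 [ 1.     0.    -0.001  0.001]
 [ 0.001 -0.278  0.961 -0.182]
 [ 0.     0.     0.     1.   ]] [371.64829954   0.         318.83794689]
285 240 [ 0.028 -0.014 -0.033] [0.528 0.123 0.136]
300 255 [ 0.021 -0.007 -0.033] [0.537 0.124 0.136]
345 240 [0.016 0.014 0.007] [0.554 0.138 0.096]
282 128 [ 0.075 -0.019  0.016] [0.487 0.147 0.087]
453 274 [-0.009  0.081  0.017] [0.614 0.177 0.086]
300 210 [ 0.03  -0.01   0.017] [0.528 0.127 0.086]
319 310 [ 0.004  0.001 -0.05 ] [0.556 0.12  0.153]
319 340 [-0.009  0.001 -0.053] [0.565 0.112 0.156]
250 320 [ 0.034 -0.014 -0.114] [0.522 0.127 0.217]
390 320 [ 0.033  0.016 -0.113] [0.541 0.15  0.216]
302 300 [ 0.009 -0.006 -0.052] [0.547 0.118 0.155]
335 300 [ 0.009  0.007 -0.052] [0.555 0.128 0.155]
2872 [0.53781399 0.11925442 0.13624906] [0.52235217 0.10774665 0.12500635] [0.56084748 0.13434873 0.14499826]
0.74 [320.9, 252.2]
[[0.523 0.109 0.095]
 [0.546 0.125 0.101]
 [0.58  0.145 0.138]]
```

Run:
```python
from h import *
s=manip.state(); f=vision.grab_frame("wrist"); p,w,u,v=wcloud(s,f)
print({k:np.round(x,3) for k,x in s.items() if k in('tool_pos','moment','contact_force','gripper_width','gripper_force')})
for c in (290,305,312,319,326,335,350):
    print(c,[(int(r),np.round(p[i[0]]*1e3).astype(int).tolist()) for r in range(255,345,8) for i in [np.nonzero((u==c)&(v==r))[0]] if len(i)])
img=f["img"][200:380,220:420,::-1].astype(float); img=np.clip(255*(img/255)**.45,0,255).astype(np.uint8)
cv2.imwrite("pics/w3.png",cv2.resize(img,(660,594),interpolation=cv2.INTER_CUBIC))
```

```text
{'tool_pos': array([0.558, 0.117, 0.103]), 'contact_force': array([0.409, 0.339, 0.683]), 'moment': array([-0.024, -0.097,  0.049]), 'gripper_force': np.float64(0.0), 'gripper_width': np.float64(0.0)}
290 [(255, [22, -11, -35]), (263, [18, -12, -34]), (271, [14, -12, -34]), (279, [11, -12, -34]), (287, [10, -11, -43]), (295, [11, -11, -51]), (303, [10, -10, -57]), (311, [10, -10, -64]), (319, [11, -9, -71]), (327, [10, -9, -75]), (335, [11, -8, -81]), (343, [25, -6, -109])]
305 [(255, [20, -5, -29]), (263, [18, -5, -34]), (271, [14, -5, -33]), (279, [11, -5, -35]), (287, [9, -5, -39]), (295, [9, -5, -47]), (303, [9, -5, -54]), (311, [9, -4, -61]), (319, [9, -4, -67]), (327, [10, -4, -74]), (335, [9, -4, -78]), (343, [8, -4, -82])]
312 [(255, [17, -3, -20]), (263, [17, -2, -30]), (271, [14, -2, -34]), (279, [11, -2, -34]), (287, [9, -2, -39]), (295, [9, -2, -47]), (303, [9, -2, -55]), (311, [9, -2, -61]), (319, [9, -2, -68]), (327, [9, -2, -73]), (335, [9, -2, -77]), (343, [8, -2, -81])]
319 [(255, [12, 1, -7]), (263, [13, 1, -20]), (271, [12, 1, -29]), (279, [10, 1, -34]), (287, [9, 
[... 193 characters left out ...]
, (271, [9, 4, -19]), (279, [9, 4, -31]), (287, [9, 4, -39]), (295, [9, 3, -47]), (303, [9, 3, -53]), (311, [9, 3, -61]), (319, [9, 3, -67]), (327, [9, 3, -73]), (335, [9, 3, -78]), (343, [7, 3, -80])]
335 [(255, [8, 9, 6]), (263, [3, 9, 6]), (271, [3, 9, -5]), (279, [4, 8, -18]), (287, [9, 7, -39]), (295, [9, 7, -47]), (303, [9, 7, -54]), (311, [9, 6, -61]), (319, [9, 6, -67]), (327, [9, 6, -73]), (335, [9, 6, -78]), (343, [7, 6, -81])]
350 [(255, [8, 17, 7]), (263, [3, 17, 6]), (271, [-1, 17, 5]), (279, [-6, 17, 5]), (287, [10, 13, -42]), (295, [10, 13, -50]), (303, [10, 12, -58]), (311, [11, 12, -64]), (319, [11, 11, -71]), (327, [11, 11, -76]), (335, [29, 7, -112]), (343, [28, 7, -114])]
```

View pics/w3.png

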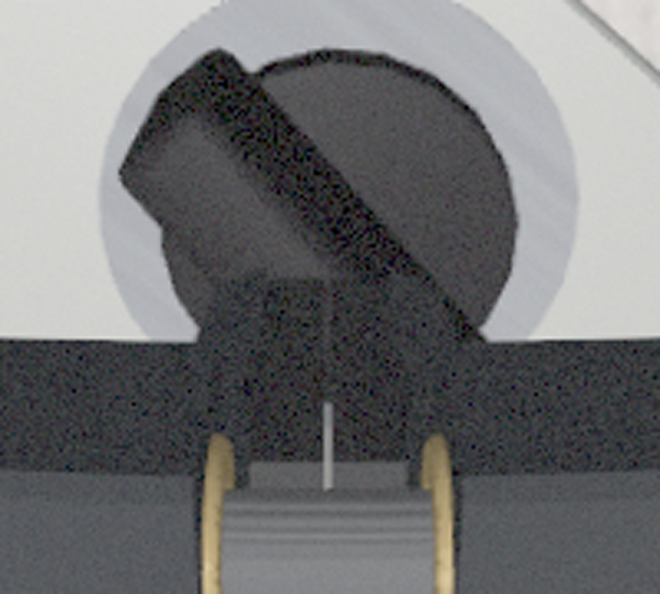

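In this crop the finger ends at (330,280) sit just above the bar's top. Depth shows the real finger ends about 37 mm behind the reported TCP, so they closed just over the bar. I'll open, turn back, and measure the bar and fingertips again.

```bash
(python3 -m inch '[0,0,-0.005,0,0,0,0.088, 0,0,-0.005,0,0,0,0.088, 0,0,0,0,0,-5,0.088, 0,0,0,0,0,-5,0.088, 0,0,0,0,0,-5,0.088, 0,0,0,0,0,-5,0.088, 0,0,0,0,0,-5,0.088, 0,0,0,0,0,-5,0.088]' && python3 -m inch '[0,0,0,0,0,-5,0.088, 0,0,0,0,0,-5,0.088, 0,0,0,0,0,0,0.088, 0,0,0,0,0,0,0.088, 0,0,0,0,0,0,0.088, 0,0,0,0,0,0,0.088]') | tail -6
python3 - <<'E'
from h import *
s=manip.state(); f=vision.grab_frame("wrist"); p,w,u,v=wcloud(s,f)
H=w[(w[:,2]>.128)&(w[:,2]<.143)&(abs(w[:,0]-.56)<.06)&(abs(w[:,1]-.116)<.05)]
print("bar",cv2.minAreaRect(H[:,:2].astype(np.float32)),len(H))
P=w[(w[:,2]>.128)&(w[:,2]<.143)&(abs(w[:,0]-.577)<.03)&(abs(w[:,1]+.002)<.03)]; print("post",P.mean(0) if len(P) else None)
for sg in (-1,1):
    F=p[(p[:,1]*sg>.03)&(p[:,1]*sg<.07)&(abs(p[:,0])<.02)]; F=F[F[:,2]<-.01]
    if len(F): print("finger",np.percentile(F,[0,1,50,99,100],axis=0).round(4)[:,2], F[F[:,2]>np.percentile(F[:,2],95)].mean(0))
R=Ro.from_rotvec(s['ee_rot']).as_matrix(); print("yaw x",np.degrees(np.arctan2(R[1,0],R[0,0])))
cv2.imwrite("pics/w4.png",np.clip(255*(f["img"][:,:,::-1]/255.)**.5,0,255).astype(np.uint8))
E
```

```text
time: 8.75
tool_pos: [0.558, 0.1168, 0.1131]
ee_rot: [-0.086, 3.14, -0.0]
contact_force: [0.6, 0.1, 0.5]
gripper_width: 0.0876
gripper_force: 0.0
bar ((0.5567428469657898, 0.11750060319900513), (0.06828133761882782, 0.016250407323241234), 3.335214138031006) 4569
post [ 5.73554704e-01 -8.13522381e-05  1.29748498e-01]
finger [-0.1445 -0.1436 -0.1117 -0.0382 -0.0344] [ 0.00453821 -0.04672827 -0.04105656]
finger [-0.1442 -0.1435 -0.1226 -0.0385 -0.0344] [ 0.0044859   0.04743272 -0.0417694 ]
yaw x -176.8553030152467
```

View pics/w4.png

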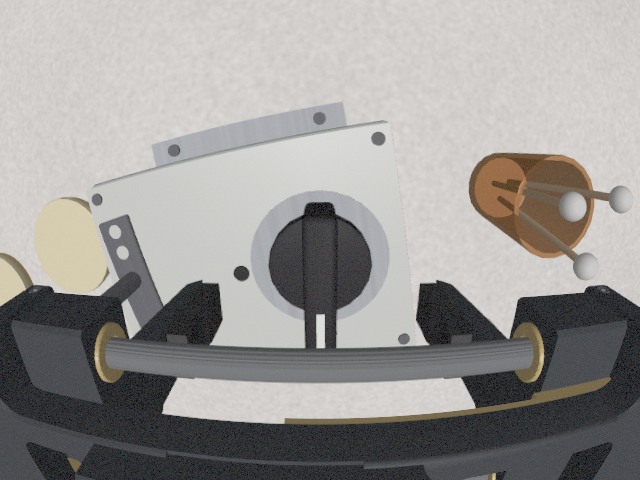

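The bar hasn't moved (3.3°) and sits between the fingers at (320,270). Finger ends are confirmed about 37 mm behind the reported TCP, so I'll go down to a reported z of ~0.068 and close.

```bash
python3 -m inch '[0,0,0.015,0,0,0,0.088, 0,0,0.015,0,0,0,0.088, 0,0,0.01,0,0,0,0.088, 0,0,0.005,0,0,0,0.088, 0,0,0,0,0,0,0.088]' && python3 -m inch '[0,0,0,0,0,0,0.0, 0,0,0,0,0,0,0.0, 0,0,0,0,0,0,0.0, 0,0,0,0,0,0,0.0, 0,0,0,0,0,0,0.0, 0,0,0,0,0,0,0.0, 0,0,0,0,0,0,0.0, 0,0,0,0,0,0,0.0]' 30 && python3 -m inch '[0,0,0,0,0,0,0.0, 0,0,0,0,0,0,0.0, 0,0,0,0,0,0,0.0, 0,0,0,0,0,0,0.0]'
```

```text
time: 9.22
tool_pos: [0.5572, 0.1165, 0.0669]
ee_rot: [0.088, -3.139, 0.001]
contact_force: [0.7, -0.3, -0.0]
gripper_width: 0.0882
gripper_force: 0.0
time: 9.88
tool_pos: [0.5579, 0.1168, 0.068]
ee_rot: [-0.088, 3.14, -0.0]
contact_force: [0.6, -0.1, -0.2]
gripper_width: 0.0369
gripper_force: 0.0
time: 10.22
tool_pos: [0.5579, 0.1173, 0.0679]
ee_rot: [-0.089, 3.14, 0.001]
contact_force: [-0.2, 0.9, -0.1]
gripper_width: 0.0158
gripper_force: 30.0
```

Gripped: 15.8 mm at 30 N. Turn clockwise 80° plus a few degrees to reach the stop.

```bash
python3 -m inch '[0,0,0,0,0,5,0, 0,0,0,0,0,5,0, 0,0,0,0,0,5,0, 0,0,0,0,0,5,0, 0,0,0,0,0,5,0, 0,0,0,0,0,5,0, 0,0,0,0,0,5,0, 0,0,0,0,0,5,0]' && python3 -m inch '[0,0,0,0,0,5,0, 0,0,0,0,0,5,0, 0,0,0,0,0,5,0, 0,0,0,0,0,5,0, 0,0,0,0,0,5,0, 0,0,0,0,0,5,0, 0,0,0,0,0,4,0, 0,0,0,0,0,3,0]' && python3 -m inch '[0,0,0,0,0,2,0, 0,0,0,0,0,2,0, 0,0,0,0,0,1,0, 0,0,0,0,0,0,0]' ; python3 -c "
from h import *
s=manip.state();R=Ro.from_rotvec(s['ee_rot']).as_matrix(); print(s['moment'],s['joint_pos'][6],np.degrees(np.arctan2(R[1,0],R[0,0])))"
```

```text
time: 10.88
tool_pos: [0.5584, 0.1191, 0.0679]
ee_rot: [0.995, 2.98, 0.006]
contact_force: [2.0, 3.8, -4.8]
gripper_width: 0.016
gripper_force: 30.0
time: 11.55
tool_pos: [0.5599, 0.1201, 0.068]
ee_rot: [1.887, 2.512, 0.01]
contact_force: [5.9, 5.5, -6.4]
gripper_width: 0.0154
gripper_force: 30.0
time: 11.88
tool_pos: [0.5601, 0.1201, 0.068]
ee_rot: [1.989, 2.431, 0.01]
contact_force: [5.0, 3.7, -6.8]
gripper_width: 0.0162
gripper_force: 30.6
[ 0.83627228 -0.99240729  0.59004813] -0.6530591496291067 101.41977682933667
```

The moment of 0.59 N m, well above the 0.12 friction, shows the handle is at the stop. Release, rise, then check the handle angle and the post.

```bash
(python3 -m inch '[0,0,0,0,0,0,0.07, 0,0,0,0,0,0,0.07, 0,0,0,0,0,0,0.07, 0,0,0,0,0,0,0.07, 0,0,0,0,0,0,0.07, 0,0,0,0,0,0,0.07, 0,0,0,0,0,0,0.07, 0,0,0,0,0,0,0.07]' && python3 -m inch '[0,0,-0.02,0,0,0,0.07, 0,0,-0.03,0,0,0,0.07, 0,0,-0.03,0,0,0,0.07, 0,0,-0.02,0,0,0,0.07, 0,0,0,0,0,0,0.07, 0,0,0,0,0,0,0.07]')
python3 - <<'E'
from h import *
s=manip.state(); f=vision.grab_frame("wrist"); p,w,u,v=wcloud(s,f)
H=w[(w[:,2]>.128)&(w[:,2]<.143)&(abs(w[:,0]-.56)<.06)&(abs(w[:,1]-.116)<.06)]
print("bar",cv2.minAreaRect(H[:,:2].astype(np.float32)),len(H))
P=w[(w[:,2]>.132)&(w[:,2]<.143)&(abs(w[:,0]-.577)<.03)&(abs(w[:,1]+.002)<.03)]; print("post",P.mean(0) if len(P) else None,len(P))
ft=vision.grab_frame("top"); Q,_,_=cloud(ft)
P=Q[(Q[:,2]>.132)&(Q[:,2]<.143)&(abs(Q[:,0]-.577)<.04)&(abs(Q[:,1]+.002)<.04)]; print("post top",P.mean(0) if len(P) else None,len(P))
R=Ro.from_rotvec(s['ee_rot']).as_matrix(); print(s['tool_pos'],"yaw x",np.degrees(np.arctan2(R[1,0],R[0,0])), "to post, tool axes",R.T@(np.array([.5765,-.0024,.119])-s['tool_pos']))
cv2.imwrite("pics/w5.png",np.clip(255*(f["img"][:,:,::-1]/255.)**.5,0,255).astype(np.uint8))
E
```

```text
time: 12.55
tool_pos: [0.5579, 0.1167, 0.068]
ee_rot: [1.994, 2.428, -0.0]
contact_force: [-0.2, 0.1, 0.5]
gripper_width: 0.0675
gripper_force: 0.0
time: 13.05
tool_pos: [0.5585, 0.1168, 0.1688]
ee_rot: [1.993, 2.426, 0.003]
contact_force: [0.6, -0.9, -0.4]
gripper_width: 0.07
gripper_force: 0.0
bar ((0.5606666803359985, 0.11822785437107086), (0.01651168242096901, 0.0754254087805748), 13.329974174499512) 3097
post [0.5784467  0.00074269 0.13718954] 215
post top [ 0.57779216 -0.00304227  0.13755011] 33
[0.55854549 0.11684557 0.16881287] yaw x 101.20332419541032 to post, tool axes [-0.12045659 -0.00567086  0.04981207]
```

View pics/w5.png

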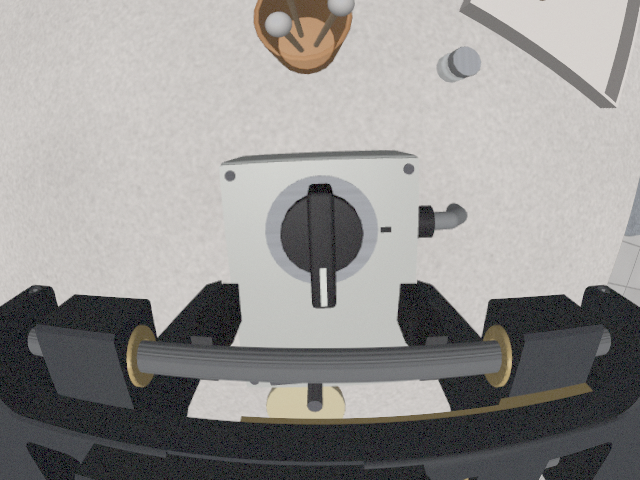

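The handle reads 90° (bar at box yaw +90°, white end toward the hasp) at (322,245), and the post shows at (315,395). Moving over the post and gripping it radially.

```bash
python3 -m inch '[-0.03,-0.0015,0,0,0,0,0.07, -0.03,-0.0015,0,0,0,0,0.07, -0.03,-0.0015,0,0,0,0,0.07, -0.03,-0.0015,0,0,0,0,0.07, 0,0,0,0,0,0,0.07, 0,0,0.035,0,0,0,0.07, 0,0,0.035,0,0,0,0.07, 0,0,0.02,0,0,0,0.07]' && python3 -m inch '[0,0,0.011,0,0,0,0.07, 0,0,0,0,0,0,0.07, 0,0,0,0,0,0,0.0, 0,0,0,0,0,0,0.0, 0,0,0,0,0,0,0.0, 0,0,0,0,0,0,0.0, 0,0,0,0,0,0,0.0, 0,0,0,0,0,0,0.0]' 20 && python3 -m inch '[0,0,0,0,0,0,0.0, 0,0,0,0,0,0,0.0, 0,0,0,0,0,0,0.0, 0,0,0,0,0,0,0.0, 0,0,0,0,0,0,0.0]'
```

```text
time: 13.82
tool_pos: [0.5726, -0.0029, 0.0738]
ee_rot: [-1.991, -2.425, 0.007]
contact_force: [-0.9, -0.4, 0.0]
gripper_width: 0.07
gripper_force: 0.0
time: 14.48
tool_pos: [0.5758, -0.0021, 0.0676]
ee_rot: [1.993, 2.427, 0.001]
contact_force: [1.0, -1.1, 0.8]
gripper_width: 0.0319
gripper_force: 0.0
time: 14.9
tool_pos: [0.5788, -0.001, 0.0673]
ee_rot: [1.991, 2.426, 0.009]
contact_force: [6.8, 1.0, -4.6]
gripper_width: 0.011
gripper_force: 20.0
```

```bash
python3 -m inch '[-0.00467,0.00064,0,0,0,-4.5,0, -0.00467,0.00064,0,0,0,-4.5,0, -0.00467,0.00064,0,0,0,-4.5,0, -0.00467,0.00064,0,0,0,-4.5,0, -0.00467,0.00064,0,0,0,-4.5,0, -0.00467,0.00064,0,0,0,-4.5,0, -0.00467,0.00064,0,0,0,-4.5,0, -0.00467,0.00064,0,0,0,-4.5,0]'; python3 -c "
from h import *
s=manip.state();d=s['tool_pos'][:2]-[.6335,.0157];print(np.hypot(*d),np.degrees(np.arctan2(d[1],d[0]))+180-13.35)"
```

```text
time: 15.57
tool_pos: [0.599, -0.03, 0.0673]
ee_rot: [1.138, 2.925, 0.009]
contact_force: [4.9, 5.2, -2.7]
gripper_width: 0.0112
gripper_force: 20.0
0.05723153814674612 39.611755581099864
```

```bash
python3 -m inch '[-0.00467,0.00064,0,0,0,-4.5,0, -0.00467,0.00064,0,0,0,-4.5,0, -0.00467,0.00064,0,0,0,-4.5,0, -0.00467,0.00064,0,0,0,-4.5,0, -0.00467,0.00064,0,0,0,-4.5,0, -0.00467,0.00064,0,0,0,-4.5,0, -0.00467,0.00064,0,0,0,-4.5,0, -0.00467,0.00064,0,0,0,-4.5,0]'; python3 -m inch '[-0.00467,0.00064,0,0,0,-4.5,0, -0.00467,0.00064,0,0,0,-4.5,0, -0.00467,0.00064,0,0,0,-4.5,0, -0.00467,0.00064,0,0,0,-3,0, 0,0,0,0,0,0,0]'; python3 -c "
from h import *
s=manip.state();d=s['tool_pos'][:2]-[.6335,.0157];print(np.hypot(*d),np.degrees(np.arctan2(d[1],d[0]))+180-13.35,s['moment'])"
```

```text
time: 16.23
tool_pos: [0.6328, -0.0427, 0.0672]
ee_rot: [0.179, 3.135, 0.006]
contact_force: [2.1, 3.8, -0.9]
gripper_width: 0.0111
gripper_force: 20.0
time: 16.65
tool_pos: [0.6499, -0.0412, 0.0671]
ee_rot: [0.269, -3.129, -0.002]
contact_force: [-1.2, 1.2, 2.6]
gripper_width: 0.0109
gripper_force: 20.0
0.059200064530041514 92.75890964553656 [ 0.27630923  0.19990343 -0.03631228]
```

```bash
python3 -m inch '[-0.003,0,0,0,0,0,0, -0.002,0,0,0,0,0,0, 0,0,0,0,0,0,0, 0,0,0,0,0,0,0, 0,0,0,0,0,0,0]'; python3 -c "
from h import *
s=manip.state();d=s['tool_pos'][:2]-[.6335,.0157];print(np.hypot(*d),np.degrees(np.arctan2(d[1],d[0]))+180-13.35,s['moment'])"
```

```text
time: 17.07
tool_pos: [0.6499, -0.0413, 0.067]
ee_rot: [0.267, -3.12, 0.002]
contact_force: [-11.9, -0.7, 11.6]
gripper_width: 0.0112
gripper_force: 20.0
0.059290541513927965 92.69969453527668 [ 0.06010443  2.48460031 -0.06008415]
```

The post stopped against 12 N without moving, so the hasp is at its stop. Relax, open, rise and check.

```bash
(python3 -m inch '[0.004,0,0,0,0,0,0, 0,0,0,0,0,0,0.06, 0,0,0,0,0,0,0.06, 0,0,0,0,0,0,0.06, 0,0,0,0,0,0,0.06, 0,0,0,0,0,0,0.06, 0,0,0,0,0,0,0.06, 0,0,0,0,0,0,0.06]' && python3 -m inch '[0,0,0,0,0,0,0.06, 0,0,-0.015,0,0,0,0.06, 0,0,-0.03,0,0,0,0.06, 0,0,-0.04,0,0,0,0.06, 0,0,-0.04,0,0,0,0.06, 0,0,-0.04,0,0,0,0.06, 0,0,0,0,0,0,0.06, 0,0,0,0,0,0,0.06]')
python3 - <<'E'
from h import *
s=manip.state(); f=vision.grab_frame("wrist"); p,w,u,v=wcloud(s,f)
H=w[(w[:,2]>.128)&(w[:,2]<.143)&(abs(w[:,0]-.56)<.06)&(abs(w[:,1]-.116)<.06)]
print("bar",cv2.minAreaRect(H[:,:2].astype(np.float32)),len(H))
f=vision.grab_frame("scene"); Q,_,_=cloud(f)
for n,W in (("wrist",w),("scene",Q)):
    P=W[(W[:,2]>.128)&(W[:,2]<.143)&(abs(W[:,0]-.647)<.03)&(abs(W[:,1]+.043)<.03)]
    if len(P): d=P.mean(0)[:2]-[.6335,.0157]; print(n,"post",P.mean(0),len(P),np.hypot(*d),np.degrees(np.arctan2(d[1],d[0]))+180-13.35)
for l in ["swab_jar","dish_a_center","vial"]:
    for r in vision.trace("scene",l)[:2]: print(l,round(r["p"],2),np.median(cloud(f,r["mask"])[0],0).round(3))
cv2.imwrite("pics/s6.png",cv2.resize(f["img"][180:390,190:470,::-1],(800,600)))
E
```

```text
time: 17.73
tool_pos: [0.6513, -0.0421, 0.0668]
ee_rot: [-0.266, 3.13, -0.0]
contact_force: [-0.5, 0.4, 0.2]
gripper_width: 0.0557
gripper_force: 0.0
time: 18.4
tool_pos: [0.6527, -0.0411, 0.2359]
ee_rot: [-0.266, 3.124, 0.0]
contact_force: [0.2, -1.1, -0.8]
gripper_width: 0.0597
gripper_force: 0.0
bar ((0.5608646273612976, 0.11691391468048096), (0.016620881855487823, 0.07644417136907578), 13.530435562133789) 1460
wrist post [ 0.64874358 -0.04121375  0.13722055] 205 0.058919790804185856 91.64397345790029
scene post [ 0.64978841 -0.04045507  0.13539746] 55 0.05846968646967456 92.82540013956338
swab_jar 0.7 [0.519 0.27  0.067]
dish_a_center 0.59 [ 0.577 -0.112  0.017]
dish_a_center 0.26 [0.519 0.27  0.067]
vial 0.58 [0.658 0.281 0.048]
vial 0.49 [0.567 0.123 0.116]
```

View pics/s6.png

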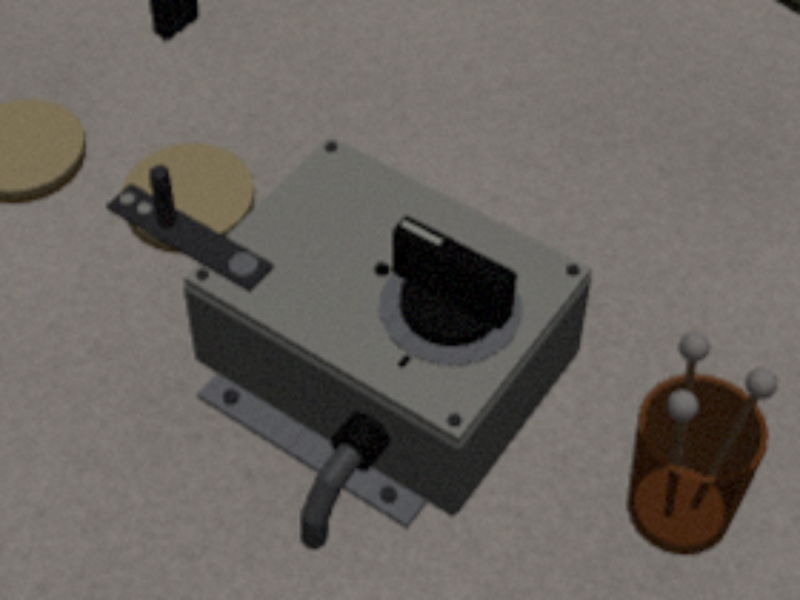

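The hasp is fully out with its post at (163,195), and the handle is at OFF with its white end at (420,230) toward the black dot (382,268). Jar and vial are where they stood, dish A looks unmoved in the picture, and the gripper is clear. Handing in.

```bash
python3 -c "
from station import manip
print(manip.sign_off())"
```

```text
the job is handed in; nothing more can be done
None
```

The job is handed in: the handle is at its OFF stop, the hasp is swung fully out and released, and the glassware looks undisturbed in the last pictures; the hand-in gave no verdict.

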